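# Clear the inspection lane and slide in the next bearing

## Task

Make the inspection lane ready and load it: first pick up the gauge left lying in the lane, gripping it lightly, and lay it down gently, flat in the padded blue tray. Then slide the black-sealed bearing out of the lane and park it wholly on the round green mat, and after that slide the blue-sealed bearing into the lane until it is fully home against the end stop. Keep both bearings flat on the table (slide them, never lift or tip them), push them gently, and leave the other things on the table where they are.

Things in the scene. Friction and masses are not known exactly. Their poses are not given: they have to be found in the camera images.
- lane: Inspection lane, fixed: two aluminium rails with yellow stripes (16 thick, 30 high, mm) and a dark steel end stop (30 high). Open on top and at its -x end; its bed is the table, painted grey. Origin: on the table at the home point. Rails from x = -110 to +90, inner faces at y = -62 and +62 (7 spare each side of a bearing); stop face at x = +55, 20 thick; blue gauge head, 64 high, at x = 80 to 130.
- home (a point): Home point, on the table, axes as the lane's (x towards the stop): the centre of a bearing that touches the end stop and is midway between the rails.
- gauge: Flat gauge, 110 long (x): black handle 22 wide (y), 24 high, from x = -35 to +35, and a steel end each side 40 wide, 18 high; red band at -x, green at +x. About 0.3 kg. Origin: centre of its underside. Lies in the mouth of the lane, roughly along it. Delicate: finger force on it under 100 N (both pads added; grip at 40 N or less), never dropped.
- tray: Blue gauge tray with grey padding, fixed: 180 (x) x 160 (y) outside, walls 5 thick and 30 high, padded floor at z = 10, inside 170 x 150. Origin: centre of its underside.
- old_bearing: Inspected ball bearing with BLACK seals, lying flat in the lane against the end stop: outside diameter 110, bore 60 (open right through to the table), thickness 22, about 0.75 kg. Origin: centre of its underside. The force of the fingers on it must stay under 40 N.
- new_bearing: Next ball bearing, with BLUE seals, lying flat on the table to one side in front of the lane: same size and limits as the black-sealed one. Origin: centre of its underside.
- mat: Round green parking mat, paint-thin, diameter 170, flush with the table. Origin: its centre. A bearing is wholly on it when their centres are less than 30 apart.
- can: Bystander: yellow-labelled can, diameter 54, 110 high, standing between the robot and the lane. Origin: centre of its underside.
- redbin: Bystander: red bin of small bearings, 160 (x) x 140 (y), 55 high. Origin: centre of its underside.
- bottle: Bystander: white bottle with red cap, diameter 60, 130 high. Origin: centre of its underside.
- cup: Bystander: steel cup, diameter 68, 85 high. Origin: centre of its underside.
- wrench: Bystander: wrench 180 long (x), lying flat at the right near the robot. Origin: centre of its underside.
- stack: Bystander: steel cylinder, diameter 72, 48 high, behind at the left. Origin: centre of its underside.
There are look-alikes about, which are no part of the job. Leave any turquoise or yellow look-alike of the new_bearing alone.

How it is judged:
By the outcome, as a careful person would: the job done as asked, in the order asked, and still so for the second after the job is handed in, with the robot touching nothing.
It also fails if it takes over 72 s, if anything falls off the work surface, if the arm or the gripper's body presses on something with over 40 N, if the wrist force passes 120 N, or if a joint passes its speed limit or range.

## Robot

A 6-joint arm with a two-finger parallel gripper is mounted at the origin on the work surface. World frame = base frame: x ahead of the robot, y to its left, z up, the work surface at z = 0. Lengths are in m, angles in rad, forces in N, time in s.
With the tool pointing down it reaches from about 0.25 to 0.725 m from the base axis. Payload 4 kg.
Tool frame: the origin (TCP) lies where the fingers leave the gripper's body, on its centre line; the fingertips stand 73 mm ahead of it and the grasp point (between the pads) lies 54 mm ahead of it (bot.tips_ahead is the z of the fingertips in the tool frame, in m); z points along the fingers, y is the direction in which the jaws open and shut (so a half turn about z gives the same grasp; the last joint's range is limited). The gripper opens to 85 mm and grips with 20 to 120 N. Pads are 22 mm wide; open, the fingers measure 114 mm over their backs; the gripper's body (76 mm by 85 mm) begins 54 mm behind the grasp point. The pads swing forward as they close: fully open they stand 13 mm farther back than shut.
Start: joints at [-1.288, 0.241, 0.005, 1.335, 0, 1.571], TCP at [0.14, -0.48, 0.304] pointing down, gripper open.
Joint ranges: [-2.72, 2.72], [-1.05, 1.87], [-1.09, 1.28], [-1.99, 2.15], [-1.42, 1.44], [-3.14, 3.14]. Speed limits (rad/s): [2.79, 2.79, 3.14, 3.14, 3.14, 3.14].

## Interface

Orientations are given as a unit quaternion [x, y, z, w].
In Python, from workcell import readout, camera, get_calibration, order, bot gives the robot as it stands.
- The arm moves only by the tool send_rows, never from a script. Its argument "moves" is a list of rows, each a list of 3 entries, a list of its own where there are three numbers: the shift along the tool's x, y, z in mm, then the turn, a rotation vector about the tool's x, y, z in rad, then the finger opening in mm, from 0 to 85.4. In form: [[[dx, dy, dz], [ax, ay, az], grip], ...]. A call has 1 to 12 rows; each row is the pose to reach, as a shift and turn from the pose measured when the call began, along the tool's axes at that moment; what a row does not reach only later rows make up. A row lasts 1/12 s, in which the tool goes at most 41.7 mm and 7.16 degrees, less where a joint would pass 70% of its speed; a pose out of reach is approached as far as the arm can. A call with a gripper value outside its range is refused whole. The fingers move at their own pace and stop on an object; the grip force is fixed at half the most. Time passes only in rows, so rows that repeat a pose let the fingers close. It gives the time, the measured TCP pose, the force and the opening at its end, in the units of the state.
- readout.get_obs(): the state, without advancing time (a new reading comes with each control period).
- camera(name): name is "scene" or "top" or "wrist"; returns the picture (420x560x3 uint8, red, green, blue); there is no depth.
- get_calibration(name): a dict with "fx", "fy", "cx", "cy" (pixels), "R" (3x3) and "t" (3): a world point X has camera coordinates R X + t. Camera axes: x right, y down, z forward; pixel columns grow to the right and rows downward; lengths in m; the calibration is good to about 2 mm. A picture is of the moment at which its call begins: read the wrist's pose just before it. get_calibration takes no time and is no camera call; for the wrist camera it gives the pose at the moment of the call.
- order.job_done(): hands the job in, once; it reports no verdict.
The state is a dict: "clock": time; "joint_pos": joint angles; "joint_vel": joint speeds; "tau": joint torques, N m; "eef_pos": TCP position; "tool_rot": TCP orientation; "ft_force": force on the tool from outside, world axes, zero at the start; "ft_torque": the same for the moment, N m; "grip_width": finger opening in m.
Only numpy, scipy, OpenCV 4.12 (cv2) and the standard library are available. Lean on these libraries where they do the work, as an engineer would, in place of code of your own. Each camera call takes 0.05 s, during which the arm holds its last target. There are 200 camera calls.

## Working session

There is one attempt and no reset: what is moved stays moved. The work goes in short steps, Python scripts to look and compute and a tool call to move; the robot and the scene stay as the last step left them, time stands still between calls to the robot, and variables do not carry over. Pictures are saved under pics/ and viewed, about 8 in all and at most 12, crops included, and the job is handed in when it is done.

Besides the shell and the picture viewer there is one more tool, called after "Emit:" by a JSON object that holds its "name" and its "arguments". send_rows: Moves the arm, as the interface text tells. Its arguments: {"type":"object","properties":{"moves":{"type":"array","items":{"type":"array"}}},"required":["moves"]}

```bash
ls; mkdir -p pics; python3 - <<'E'
from workcell import readout,camera,get_calibration,bot
import cv2
for n in("top","scene"):
    cv2.imwrite(f"pics/{n}0.png",cv2.resize(camera(n)[:,:,::-1],(800,600),interpolation=cv2.INTER_CUBIC))
    print(get_calibration(n))
print(readout.get_obs(),bot.tips_ahead)
E
```

```text
pics
{'fx': 455.21536319819177, 'fy': 455.21536319819177, 'cx': 281.2041167085323, 'cy': 211.18995356575866, 'R': array([[-0.01619386, -0.99969978,  0.01838763],
       [-0.99385718,  0.01408018, -0.10977096],
       [ 0.1094791 , -0.02005229, -0.99378681]]), 't': array([0.01896573, 0.50838459, 1.17753251])}
{'fx': 473.41379795159827, 'fy': 473.41379795159827, 'cx': 275.280280477667, 'cy': 206.37287192110344, 'R': array([[-0.74294686,  0.66934946, -0.00112419],
       [ 0.46624001,  0.51629827, -0.71837062],
       [-0.48026057, -0.53423534, -0.69565968]]), 't': array([ 0.34263536, -0.22052496,  1.72265875])}
{'clock': 0.1, 'joint_pos': array([-1.28799054e+00,  2.41351607e-01,  3.86039362e-03,  1.33520980e+00,
       -1.11070423e-05,  1.57080881e+00]), 'joint_vel': array([-0.00082853,  0.0003157 ,  0.00372523,  0.00161779,  0.00058534,
        0.00139813]), 'tau': array([-1.16770105e-03, -3.73138833e+01,  2.53009951e+01,  1.08919654e-02,
       -6.27227610e-05,  1.35245543e-05]), 'eef_pos': array([ 0.13940284, -0.4797251 ,  0.30309543]), 'tool_rot': array([ 9.90019688e-01,  1.40925904e-01, -1.39719881e-04, -9.42055545e-04]), 'ft_force': array([ 0.07147557, -0.04348979, -0.15779181]), 'ft_torque': array([-0.00369065,  0.04123771, -0.0152353 ]), 'grip_width': 0.08500967708421102} 0.0726
```

View pics/top0.png

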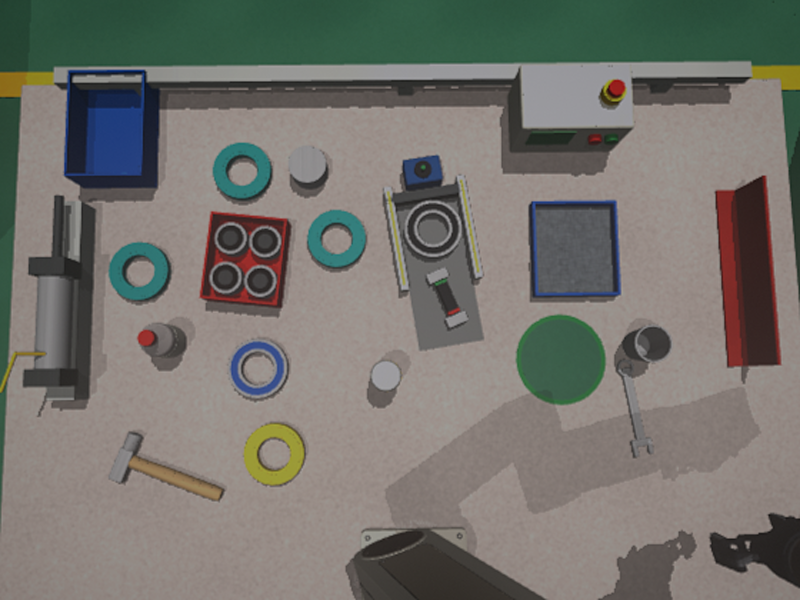

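View pics/scene0.png

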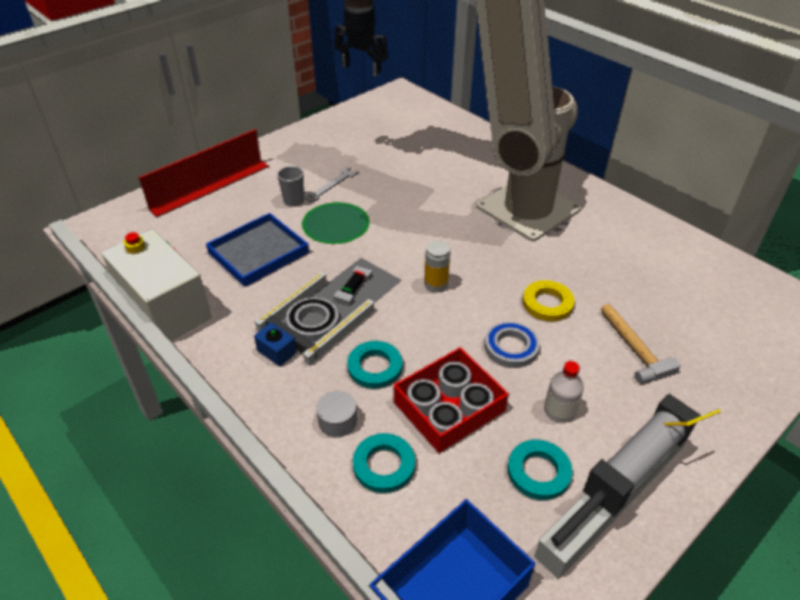

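Candidates for the new bearing are the blue-sealed ring (259,368), turquoise rings (242,170), (337,238) and (139,271), and a yellow ring (274,453). I choose the blue/steel one at (259,368). For the tray, I choose the grey-padded one (575,248) over the deep blue bin (107,125). The gauge is at (447,298) and the black-sealed bearing at (433,229). Next is a close crop with a grid.

```bash
cat > h.py <<'E'
from workcell import readout,camera,get_calibration,bot
import numpy as np, cv2
from scipy.spatial.transform import Rotation as Rot
def px2w(c,u,v,z):
    d=c["R"].T@np.array([(u-c["cx"])/c["fx"],(v-c["cy"])/c["fy"],1]); o=-c["R"].T@c["t"]
    return o+d*(z-o[2])/d[2]
def w2px(c,X):
    p=c["R"]@np.asarray(X,float)+c["t"]; return np.array([c["fx"]*p[0]/p[2]+c["cx"],c["fy"]*p[1]/p[2]+c["cy"]])
def st():
    o=readout.get_obs(); return o["eef_pos"],Rot.from_quat(o["tool_rot"]),o
def plan(tgt,yaw):
    "shift (mm, tool axes) and rotvec (tool axes) to TCP tgt, pointing down, tool y axis at world angle yaw (mod pi)"
    p,R,o=st(); best=None
    for k in(0,np.pi):
        a=yaw+k; y=np.array([np.cos(a),np.sin(a),0]); z=np.array([0,0,-1.]); x=np.cross(y,z)
        T=Rot.from_matrix(np.c_[x,y,z]); r=(R.inv()*T).as_rotvec()
        if best is None or np.linalg.norm(r)<np.linalg.norm(best): best=r
    return np.round(R.inv().apply(np.asarray(tgt)-p)*1000,1),np.round(best,3)
E
python3 - <<'E'
from h import *
im=camera("top")[:,:,::-1].copy(); cv2.imwrite("pics/topraw.png",im)
a=im[105:245,260:350]; b=im[225:295,145:215]; 
A=cv2.resize(a,None,fx=4.2,fy=4.2,interpolation=cv2.INTER_CUBIC)
B=cv2.resize(b,None,fx=5,fy=5,interpolation=cv2.INTER_CUBIC)
out=np.zeros((600,800,3),np.uint8); out[:A.shape[0],:A.shape[1]]=A; out[:350,400:750]=B; cv2.imwrite("pics/c1.png",out)
c=get_calibration("top")
hsv=cv2.cvtColor(im,cv2.COLOR_BGR2HSV)
def ell(mask,z,name,box):
    m=np.zeros(mask.shape,np.uint8);x0,y0,x1,y1=box;m[y0:y1,x0:x1]=mask[y0:y1,x0:x1]
    cs,_=cv2.findContours(m,0,1);k=max(cs,key=cv2.contourArea);e=cv2.fitEllipse(cv2.convexHull(k));print(name,e,px2w(c,*e[0],z).round(4))
ell(cv2.inRange(hsv,(45,80,40),(80,255,255)),0,"mat",(350,210,435,295))
ell(cv2.inRange(hsv,(105,100,50),(125,255,255)),.022,"new",(150,230,212,290))
for n,u,v,z in[("can",385,376,.11),("cup",653,343,.085),("bottle",147,338,.13)]: print(n,px2w(c,u*.7,v*.7,z).round(3))
for u,v in[(530,202),(618,202),(620,297),(531,296)]: print("tray",px2w(c,u*.7,v*.7,.03).round(3))
E
```

```text
mat ((392.0494384765625, 251.22213745117188), (60.94673156738281, 62.846736907958984), 145.43971252441406) [ 0.3989 -0.2863  0.    ]
new ((179.57066345214844, 257.26617431640625), (36.1251220703125, 37.09821319580078), 43.0089111328125) [0.3916 0.2795 0.022 ]
can [0.373 0.043 0.11 ]
cup [ 0.423 -0.43   0.085]
bottle [0.442 0.44  0.13 ]
tray [ 0.694 -0.234  0.03 ]
tray [ 0.693 -0.401  0.03 ]
tray [ 0.511 -0.396  0.03 ]
tray [ 0.516 -0.229  0.03 ]
```

View pics/c1.png

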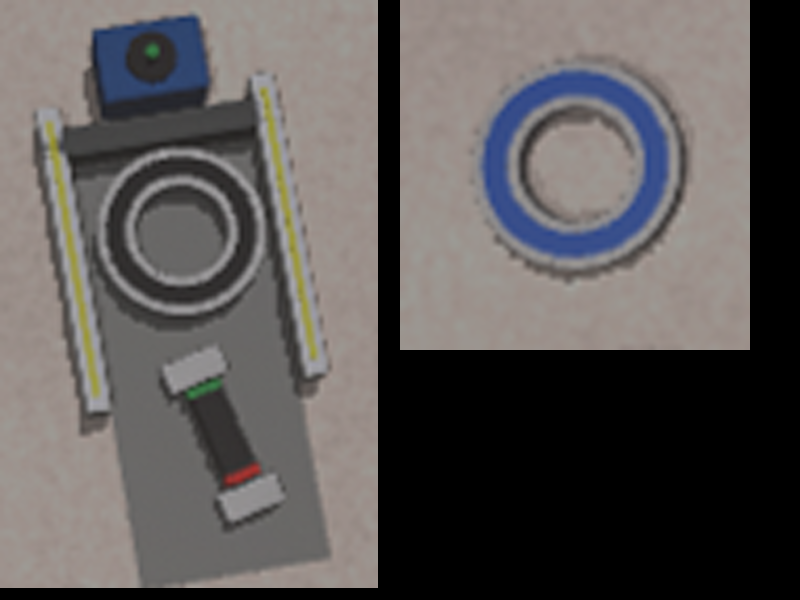

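The blue-sealed ring and the black-sealed bearing are confirmed. In the crop the gauge runs from its green end (194,371) to its red end (252,498), the black bearing is centred at (182,232), and the rail stripes run (50,125)-(97,395) and (266,88)-(315,358).

```bash
python3 - <<'E'
from h import *
c=get_calibration("top")
f=lambda x,y,z:px2w(c,260+x/4.2,105+y/4.2,z)[:2]
P={"green":f(194,371,.018),"red":f(252,498,.018),"old":f(182,232,.022),"L1":f(50,125,.03),"L0":f(97,395,.03),"R1":f(266,88,.03),"R0":f(315,358,.03),"gbandg":f(204,390,.024),"gbandr":f(242,474,.024),
"Rend":f(319,378,.03),"Lend":f(96,412,.03),"Rtop":f(261,72,.03),"Ltop":f(46,110,.03)}
for k,v in P.items(): print(k,v.round(4))
for k in("L","R"): d=P[k+"1"]-P[k+"0"];print(k,np.degrees(np.arctan2(d[1],d[0])))
d=P["green"]-P["red"];print("gauge",(P["green"]+P["red"])/2,np.degrees(np.arctan2(d[1],d[0])),np.hypot(*d))
d=P["gbandg"]-P["gbandr"];print("gauge",(P["gbandg"]+P["gbandr"])/2,np.degrees(np.arctan2(d[1],d[0])),np.hypot(*d))
m=(P["Rend"]+P["Lend"])/2; n=(P["Rtop"]+P["Ltop"])/2; print(m,n,np.hypot(*(P["Rend"]-P["Lend"])),np.hypot(*(m-n)))
E
```

```text
green [ 0.557  -0.0568]
red [ 0.475  -0.0918]
old [ 0.6466 -0.0508]
L1 [0.7157 0.033 ]
L0 [0.5407 0.0057]
R1 [ 0.7386 -0.1064]
R0 [ 0.5625 -0.1329]
gbandg [ 0.5438 -0.0624]
gbandr [ 0.4899 -0.0853]
Rend [ 0.5496 -0.135 ]
Lend [0.5299 0.0066]
Rtop [ 0.7492 -0.1034]
Ltop [0.7256 0.0354]
L 8.840981697220974
R 8.55109864401875
gauge [ 0.51599172 -0.07432222] 23.15763652279062 0.08910799934103893
gauge [ 0.51681647 -0.07384867] 22.949198568897412 0.058566405871039166
[ 0.53974951 -0.06423019] [ 0.73739073 -0.03401409] 0.14295196266807308 0.19993765907203376
```

```bash
python3 - <<'E'
from h import *
p,R,o=st(); print(R.as_matrix().round(3))
print(plan((.50,-.08,.27),np.radians(113)), plan((.50,-.08,.27),np.radians(98)))
c=get_calibration("wrist"); print((-c["R"].T@c["t"]).round(3), c["R"].round(2),c["fx"])
E
```

```text
[[ 0.96   0.279 -0.   ]
 [ 0.279 -0.96   0.001]
 [-0.    -0.002 -1.   ]]
(array([ 457.8, -283.3,   33.7]), array([-0.002, -0.   , -0.119])) (array([ 457.8, -283.3,   33.7]), array([-0.002,  0.   ,  0.143]))
[ 0.219 -0.457  0.374] [[ 0.28 -0.96 -0.  ]
 [-0.91 -0.26  0.33]
 [-0.31 -0.09 -0.95]] 367.2775584335441
```

Emit:
{"name": "send_rows", "arguments": {"moves": [[[40,-25,3],[0,0,-0.01],45],[[80,-50,6],[0,0,-0.02],45],[[115,-71,9],[0,0,-0.03],45],[[150,-93,12],[0,0,-0.04],45],[[185,-115,15],[0,0,-0.05],45],[[220,-136,18],[0,0,-0.06],45],[[255,-158,20],[0,0,-0.07],45],[[290,-180,23],[0,0,-0.08],45],[[325,-201,26],[0,0,-0.09],45],[[360,-223,28],[0,0,-0.1],45],[[400,-248,31],[0,0,-0.11],45],[[435,-269,33],[0,0,-0.119],45]]}}

```text
clock: 1.15
eef_pos: [0.4742, -0.1075, 0.271]
tool_rot: [0.98, 0.2, -0.0, -0.001]
ft_force: [0.1, -0.6, 0.1]
grip_width: 0.0449
```

```bash
python3 - <<'E'
from h import *
p,R,o=st(); print(o["clock"],p,o["ft_force"],o["grip_width"])
c=get_calibration("wrist"); im=camera("wrist")[:,:,::-1]; np.save("w1.npy",c,allow_pickle=True)
cv2.imwrite("pics/w1.png",cv2.resize(im,(800,600),interpolation=cv2.INTER_CUBIC))
E
```

```text
1.15 [ 0.4742064  -0.10747654  0.27100763] [ 0.13057354 -0.59638258  0.12068324] 0.044889856696307844
```

View pics/w1.png

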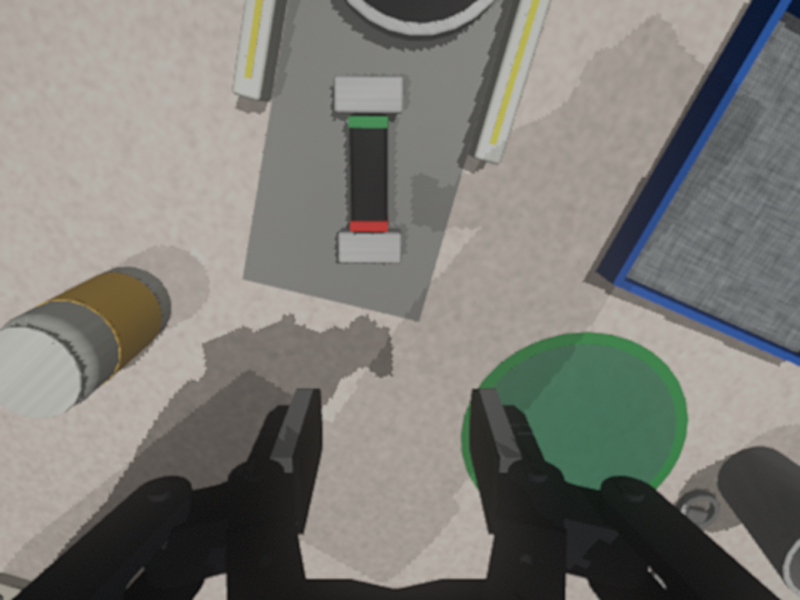

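The wrist view shows the gauge aligned with the tool: the handle runs from the green band's outer edge (368,116) to the red band's outer edge (369,232). The rail ends are at about (249,96) and (490,160).

```bash
python3 - <<'E'
from h import *
c=np.load("w1.npy",allow_pickle=True).item()
g=px2w(c,368*.7,116*.7,.024);r=px2w(c,369*.7,232*.7,.024)
d=g-r;print("gauge",(g+r)/2,np.degrees(np.arctan2(d[1],d[0])),np.hypot(*d[:2]))
l=px2w(c,249*.7,96*.7,.03);q=px2w(c,490*.7,160*.7,.03);m=(l+q)/2;d=l-q
a=np.arctan2(-d[0],d[1]);print("lane mouth",m,np.degrees(a),np.hypot(*d[:2]),"home",m[:2]+.11*np.array([np.cos(a),np.sin(a)]))
print(px2w(c,620*.7,280*.7,.03))
print(plan([*((g+r)/2)[:2],.14],np.radians(113)))
E
```

```text
gauge [ 0.51640459 -0.07177122  0.024     ] 22.630120586393126 0.06698592425546093
lane mouth [ 0.54200417 -0.06364214  0.03      ] 8.892143421181926 0.13982946178694522 home [ 0.65068209 -0.0466389 ]
[ 0.51992383 -0.23884121  0.03      ]
(array([ 45.9, -12.7, 130.8]), array([-0.004, -0.006,  0.009]))
```

Emit:
{"name": "send_rows", "arguments": {"moves": [[[24,-7,30],[0,0,0.005],45],[[46,-13,65],[0,0,0.005],45],[[46,-13,100],[0,-0.003,0.005],45],[[46,-13,130],[0,-0.003,0.005],45],[[46,-13,160],[0,-0.003,0.005],45],[[46,-13,180],[0,-0.003,0.005],45],[[46,-13,190],[0,-0.003,0.005],45],[[46,-13,192],[0,-0.003,0.005],45],[[46,-13,192],[0,-0.003,0.005],30],[[46,-13,192],[0,-0.003,0.005],26],[[46,-13,192],[0,-0.003,0.005],26],[[46,-13,192],[0,-0.003,0.005],26]]}}

```text
clock: 2.2
eef_pos: [0.5177, -0.0713, 0.0804]
tool_rot: [0.98, 0.201, 0.002, -0.002]
ft_force: [-1.0, -0.2, 0.5]
grip_width: 0.0259
```

```bash
python3 - <<'E'
from h import *
c=get_calibration("wrist"); im=camera("wrist")[:,:,::-1]; print(st()[2])
cv2.imwrite("pics/w2.png",cv2.resize(im,(800,600),interpolation=cv2.INTER_CUBIC))
E
```

```text
{'clock': 2.25, 'joint_pos': array([-0.13906669,  0.4895972 , -0.26936028,  0.80892538,  0.00495642,
        2.59766535]), 'joint_vel': array([ 0.00099815,  0.0067084 , -0.00767029, -0.0035496 , -0.000339  ,
        0.00086155]), 'tau': array([-1.01592045e-02, -4.26243353e+01,  1.91407657e+01, -1.61410641e-02,
        1.57576706e-02, -2.84894695e-04]), 'eef_pos': array([ 0.51755483, -0.07128665,  0.08020901]), 'tool_rot': array([ 0.97957608,  0.20105331,  0.00220255, -0.00184724]), 'ft_force': array([ 0.64406525, -0.11933461,  0.09627536]), 'ft_torque': array([-0.07031257, -0.02263241,  0.06248049]), 'grip_width': 0.025732462341132495}
```

View pics/w2.png

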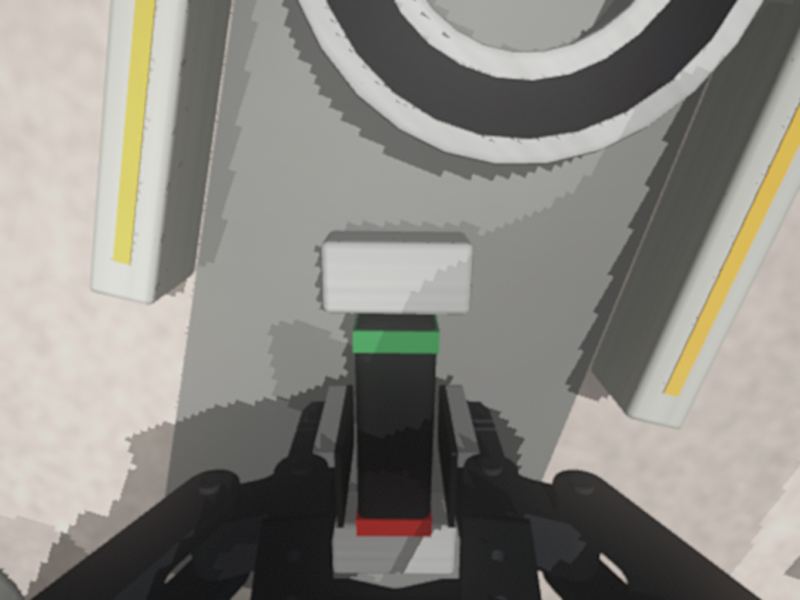

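The fingers straddle the handle, centred and clear of the rails. I'll close in small steps.

Emit:
{"name": "send_rows", "arguments": {"moves": [[[0,0,2],[0,0,0],25],[[0,0,3],[0,0,0],24],[[0,0,3],[0,0,0],23],[[0,0,3],[0,0,0],22.5],[[0,0,3],[0,0,0],22],[[0,0,3],[0,0,0],22]]}}

```text
clock: 2.75
eef_pos: [0.5175, -0.0712, 0.0772]
tool_rot: [0.98, 0.201, 0.002, -0.002]
ft_force: [-0.1, -0.2, 1.2]
grip_width: 0.0219
```

Emit:
{"name": "send_rows", "arguments": {"moves": [[[0,0,0],[0,0,0],21.5],[[0,0,0],[0,0,0],21],[[0,0,0],[0,0,0],21],[[0,0,0],[0,0,0],21]]}}

```text
clock: 3.08
eef_pos: [0.5175, -0.0712, 0.0773]
tool_rot: [0.98, 0.201, 0.002, -0.002]
ft_force: [0.0, 0.6, 2.1]
grip_width: 0.0216
```

Emit:
{"name": "send_rows", "arguments": {"moves": [[[0,0,-2],[0,0,0],21],[[0,0,-4],[0,0,0],21],[[0,0,-4],[0,0,0],21],[[0,0,-4],[0,0,0],21]]}}

```text
clock: 3.42
eef_pos: [0.5172, -0.0712, 0.081]
tool_rot: [0.98, 0.201, 0.002, -0.002]
ft_force: [-0.2, 0.5, -4.1]
grip_width: 0.0215
```

```bash
python3 - <<'E'
from h import *
print(st()[2]); im=camera("wrist"); print(st()[2]["ft_force"])
E
```

```text
{'clock': 3.4167, 'joint_pos': array([-0.13904782,  0.48840615, -0.26875826,  0.81159408,  0.00507143,
        2.59771573]), 'joint_vel': array([ 0.00111912,  0.00151662, -0.00192034,  0.00065155,  0.00087888,
       -0.00052501]), 'tau': array([ 3.62274122e-04, -4.46970856e+01,  2.02671540e+01,  3.69622421e-04,
        2.19738559e-02, -2.82834226e-04]), 'eef_pos': array([ 0.51722546, -0.07120379,  0.08100392]), 'tool_rot': array([ 0.97957985,  0.20103695,  0.00180921, -0.00204811]), 'ft_force': array([-0.21018495,  0.54080543, -4.06304571]), 'ft_torque': array([-0.04107043, -0.05315598, -0.06523318]), 'grip_width': 0.02147635036402471}
[-1.00990121  0.18922872 -3.9651594 ]
```

Held: 3 N of weight shows on the wrist force, with the opening at 21.5 mm against 21 commanded. Next I lift it and plan to the tray.

```bash
python3 - <<'E'
from h import *
print(plan((.597,-.315,.145),np.radians(90)))
E
```

```text
(array([-22.4, 255.3, -64.9]), array([-0.004, -0.004,  0.405]))
```

Emit:
{"name": "send_rows", "arguments": {"moves": [[[0,0,-10],[0,0,0],21],[[0,0,-25],[0,0,0],21],[[0,0,-42],[0,0,0],21],[[0,0,-58],[0,0,0],21],[[0,8,-65],[0,0,0],21],[[-2,20,-65],[0,0,0.03],21],[[-4,40,-65],[0,0,0.06],21],[[-6,65,-65],[0,0,0.1],21],[[-8,92,-65],[0,0,0.15],21],[[-11,120,-65],[0,0,0.2],21],[[-14,148,-65],[0,0,0.25],21],[[-16,175,-65],[0,0,0.3],21]]}}

```text
clock: 4.47
eef_pos: [0.5708, -0.2413, 0.1439]
tool_rot: [0.999, 0.05, 0.001, -0.002]
ft_force: [0.0, 0.9, -4.1]
grip_width: 0.0217
```

```bash
python3 - <<'E'
from h import *
print(plan((.597,-.315,.145),np.radians(90)),st()[2]["grip_width"],st()[2]["ft_force"])
E
```

```text
(array([18.8, 76. , -1.4]), array([-0.005, -0.001,  0.1  ])) 0.021717555909478384 [ 0.04489306  0.93598145 -4.07076038]
```

Emit:
{"name": "send_rows", "arguments": {"moves": [[[6,25,0],[0,0,0.03],21],[[12,48,0],[0,0,0.06],21],[[17,66,0],[0,0,0.09],21],[[19,74,0],[0,0,0.1],21],[[19,76,0],[-0.004,0,0.1],21],[[19,76,10],[-0.004,0,0.1],21],[[19,76,22],[-0.004,0,0.1],21],[[19,76,34],[-0.004,0,0.1],21],[[19,76,43],[-0.004,0,0.1],21],[[19,76,49],[-0.004,0,0.1],21],[[19,76,52],[-0.004,0,0.1],21],[[19,76,52],[-0.004,0,0.1],21]]}}

```text
clock: 5.47
eef_pos: [0.5967, -0.314, 0.0903]
tool_rot: [1.0, 0.0, -0.001, -0.001]
ft_force: [0.5, 0.2, -4.1]
grip_width: 0.0215
```

Emit:
{"name": "send_rows", "arguments": {"moves": [[[0,0,1],[0,0,0],21],[[0,0,2],[0,0,0],21],[[0,0,3],[0,0,0],21],[[0,0,3],[0,0,0],21]]}}

```text
clock: 5.8
eef_pos: [0.597, -0.3141, 0.0877]
tool_rot: [1.0, 0.0, -0.0, -0.001]
ft_force: [0.2, -0.2, -3.5]
grip_width: 0.0214
```

```bash
python3 - <<'E'
from h import *
o=st()[2];print(o["eef_pos"],o["grip_width"],o["ft_force"],o["clock"])
E
```

```text
[ 0.5970372  -0.3140785   0.08765402] 0.02138998604421168 [ 0.19293246 -0.20930121 -3.46967335] 5.8
```

Nearly touching; I step down until the weight is taken by the tray.

Emit:
{"name": "send_rows", "arguments": {"moves": [[[0,0,0.5],[0,0,0],21],[[0,0,1],[0,0,0],21],[[0,0,1],[0,0,0],21]]}}

```text
clock: 6.05
eef_pos: [0.5972, -0.3143, 0.0874]
tool_rot: [1.0, 0.0, 0.0, -0.001]
ft_force: [-1.2, 0.1, -0.6]
grip_width: 0.0214
```

Emit:
{"name": "send_rows", "arguments": {"moves": [[[0,0,0],[0,0,0],21],[[0,0,0],[0,0,0],21]]}}

```text
clock: 6.22
eef_pos: [0.5973, -0.3144, 0.0876]
tool_rot: [1.0, 0.0, 0.001, -0.0]
ft_force: [-0.1, -1.0, -3.0]
grip_width: 0.0214
```

Emit:
{"name": "send_rows", "arguments": {"moves": [[[0,0,1],[0,0,0],21],[[0,0,1.2],[0,0,0],21],[[0,0,1.2],[0,0,0],21.6],[[0,0,1.2],[0,0,0],22.5],[[0,0,1],[0,0,0],25],[[0,0,0],[0,0,0],32],[[0,0,0],[0,0,0],38],[[0,0,-6],[0,0,0],38],[[0,0,-25],[0,0,0],38],[[0,0,-55],[0,0,0],38],[[0,0,-90],[0,0,0],38],[[0,0,-120],[0,0,0],38]]}}

```text
clock: 7.22
eef_pos: [0.5973, -0.3145, 0.2096]
tool_rot: [1.0, 0.0, 0.001, -0.0]
ft_force: [0.9, -0.7, -0.1]
grip_width: 0.0381
```

```bash
python3 - <<'E'
from h import *
o=st()[2];print(o["eef_pos"],o["grip_width"],o["ft_force"],o["clock"])
c=get_calibration("wrist"); im=camera("wrist")[:,:,::-1]; np.save("w3.npy",c,allow_pickle=True)
cv2.imwrite("pics/w3.png",cv2.resize(im,(400,300)))
E
```

```text
[ 0.59725882 -0.31450752  0.20963075] 0.03806283004173645 [ 0.93310855 -0.71760802 -0.11870767] 7.2167
```

View pics/w3.png

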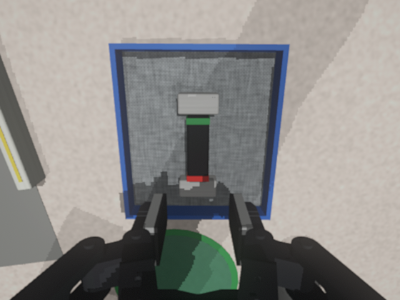

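The gauge lies flat in the tray, at (200,145) in that view. Next I look at the black bearing from above.

```bash
python3 - <<'E'
from h import *
print(plan((.58,-.058,.21),np.radians(98.7)))
E
```

```text
(array([ -19.8, -257.9,    6. ]), array([ 0.006, -0.012, -0.151]))
```

Emit:
{"name": "send_rows", "arguments": {"moves": [[[-2,-25,0],[0,0,-0.015],10],[[-5,-55,0],[0,0,-0.03],10],[[-7,-90,0],[0,0,-0.05],10],[[-10,-125,0],[0,0,-0.07],10],[[-12,-160,0],[0,0,-0.09],10],[[-15,-195,0],[0,0,-0.11],10],[[-18,-225,0],[0,0,-0.13],10],[[-20,-248,0],[0,0,-0.15],10],[[-20,-258,0],[0,0,-0.15],10],[[-20,-258,0],[0,0,-0.15],10]]}}

```text
clock: 8.1
eef_pos: [0.5798, -0.0557, 0.2165]
tool_rot: [0.997, 0.077, 0.006, 0.003]
ft_force: [-0.6, -0.5, 0.5]
grip_width: 0.01
```

```bash
python3 - <<'E'
from h import *
o=st()[2];print(o["eef_pos"],o["grip_width"],o["ft_force"],o["clock"])
c=get_calibration("wrist"); im=camera("wrist")[:,:,::-1]; np.save("w4.npy",c,allow_pickle=True)
cv2.imwrite("pics/w4.png",cv2.resize(im,(800,600),interpolation=cv2.INTER_CUBIC))
E
```

```text
[ 0.57980622 -0.0557346   0.21645567] 0.009984661371569026 [-0.62832146 -0.51576271  0.53874774] 8.1
```

View pics/w4.png

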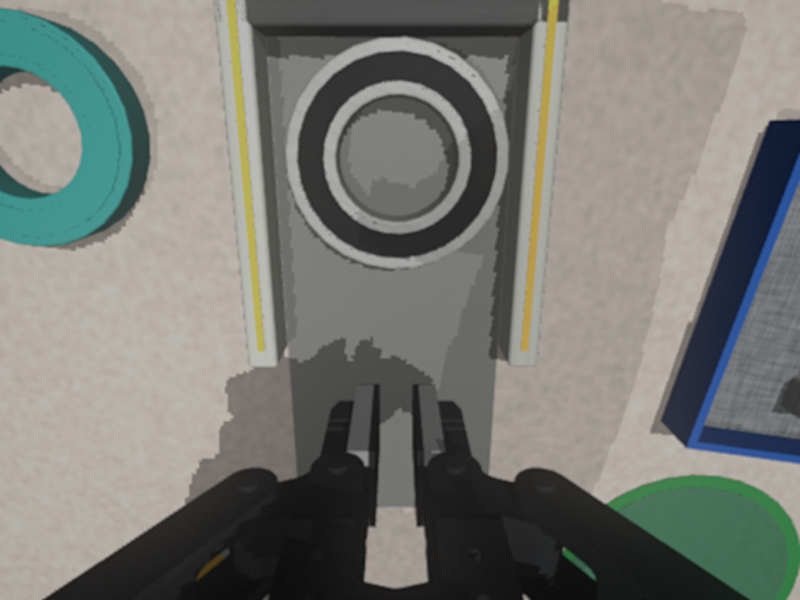

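The view shows the bearing outline spanning columns 287–508 and rows 37–268, and the rail ends at (262,365) and (522,365).

```bash
cat >> h.py <<'E'
from scipy.optimize import least_squares
def circ(c,bbox,r,z,x0):
    "centre of a horizontal circle from its pixel bbox (l,r,t,b) in raw pixels; nan = unseen"
    t=np.linspace(0,2*np.pi,361); b=np.array(bbox,float); ok=~np.isnan(b)
    def f(p):
        q=np.array([w2px(c,[p[0]+r*np.cos(a),p[1]+r*np.sin(a),z]) for a in t])
        return (np.r_[q[:,0].min(),q[:,0].max(),q[:,1].min(),q[:,1].max()]-b)[ok]
    s=least_squares(f,x0,diff_step=1e-3); return s.x,s.fun
E
python3 - <<'E'
from h import *
c=np.load("w4.npy",allow_pickle=True).item()
x,f=circ(c,np.array([287,508,37,268])*.7,.055,.022,[.65,-.05]);print("old",x,f)
l=px2w(c,262*.7,365*.7,.03);q=px2w(c,522*.7,365*.7,.03);m=(l+q)/2;d=l-q
a=np.arctan2(-d[0],d[1]);print("mouth",m,np.degrees(a),np.hypot(*d[:2]),"home",m[:2]+.11*np.array([np.cos(a),np.sin(a)]))
L=px2w(c,234*.7,60*.7,.03)-px2w(c,260*.7,340*.7,.03);Rr=px2w(c,552*.7,60*.7,.03)-px2w(c,526*.7,340*.7,.03)
print([np.degrees(np.arctan2(v[1],v[0])) for v in(L,Rr)])
print(plan([*x,.12],np.radians(98.7)))
# can, bin, new via raw top
c=get_calibration("top")
for u,v in[(285,305),(201,299),(290,219)]: print("bin",px2w(c,u*.7,v*.7,.055).round(3))
im=cv2.imread("pics/topraw.png");cv2.imwrite("pics/can.png",cv2.resize(im[240:300,240:320],None,fx=6,fy=6,interpolation=cv2.INTER_CUBIC))
E
```

```text
old [ 0.6471306  -0.04815166] [-1.18064829  1.18780856 -0.44091598  0.75376848]
mouth [ 0.54154488 -0.06161409  0.03      ] 8.641270550617456 0.140585445697807 home [ 0.65029621 -0.04508686]
[np.float64(9.081963312812526), np.float64(8.37251156254619)]
(array([66.6,  0.3, 97.2]), array([ 0.008, -0.012, -0.   ]))
bin [0.503 0.223 0.055]
bin [0.516 0.373 0.055]
bin [0.661 0.214 0.055]
```

View pics/can.png

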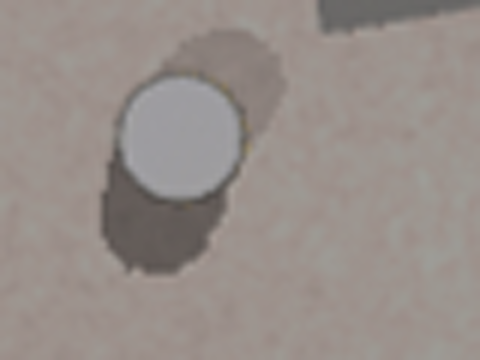

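Emit:
{"name": "send_rows", "arguments": {"moves": [[[25,0,0],[0,0,0],10],[[50,0,15],[0.005,-0.006,0],10],[[65,0,40],[0.008,-0.012,0],10],[[67,0,70],[0.008,-0.012,0],10],[[67,0,90],[0.008,-0.012,0],10],[[67,0,97],[0.008,-0.012,0],10],[[67,0,97],[0.008,-0.012,0],10]]}}

```text
clock: 8.73
eef_pos: [0.646, -0.0495, 0.1173]
tool_rot: [0.997, 0.075, -0.003, -0.0]
ft_force: [-0.6, -0.1, 0.6]
grip_width: 0.0101
```

```bash
python3 - <<'E'
from h import *
o=st()[2];print(o["eef_pos"],plan([.6475,-.048,.079],np.radians(98.7)))
E
```

```text
[ 0.64600471 -0.04947322  0.11725695] (array([ 1.9, -1.2, 38.2]), array([-0.001,  0.005, -0.002]))
```

Emit:
{"name": "send_rows", "arguments": {"moves": [[[1,-1,6],[0,0.005,0],10],[[2,-1,14],[0,0.005,0],10],[[2,-1,22],[0,0.005,0],10],[[2,-1,30],[0,0.005,0],10],[[2,-1,36],[0,0.005,0],10],[[2,-1,38],[0,0.005,0],10],[[2,-1,38],[0,0.005,0],14],[[2,-1,38],[0,0.005,0],14]]}}

```text
clock: 9.4
eef_pos: [0.6477, -0.0481, 0.0793]
tool_rot: [0.997, 0.075, -0.0, -0.001]
ft_force: [0.5, -1.0, -0.8]
grip_width: 0.0139
```

```bash
python3 - <<'E'
from h import *
o=st()[2];print(o["eef_pos"],o["ft_force"],plan([.463,-.076,.079],np.radians(98.7)))
E
```

```text
[ 0.64770133 -0.04807672  0.07930238] [ 0.47932526 -1.02604888 -0.78848161] (array([-1.868e+02,  1.000e-01,  3.000e-01]), array([-0.001,  0.   , -0.002]))
```

Emit:
{"name": "send_rows", "arguments": {"moves": [[[-3,0,0],[0,0,0],14],[[-6,0,0],[0,0,0],14],[[-9,0,0],[0,0,0],14],[[-12,0,0],[0,0,0],14],[[-15,0,0],[0,0,0],14],[[-18,0,0],[0,0,0],14],[[-21,0,0],[0,0,0],14],[[-24,0,0],[0,0,0],14],[[-28,0,0],[0,0,0],14],[[-32,0,0],[0,0,0],14],[[-37,0,0],[0,0,0],14],[[-42,0,0],[0,0,0],14]]}}

```text
clock: 10.4
eef_pos: [0.6062, -0.0544, 0.0797]
tool_rot: [0.997, 0.075, 0.0, -0.0]
ft_force: [3.5, 0.3, 0.7]
grip_width: 0.014
```

Emit:
{"name": "send_rows", "arguments": {"moves": [[[-6,0,0],[0,0,0],14],[[-12,0,0],[0,0,0],14],[[-18,0,0],[0,0,0],14],[[-25,0,0],[0,0,0],14],[[-32,0,0],[0,0,0],14],[[-39,0,0],[0,0,0],14],[[-46,0,0],[0,0,0],14],[[-53,0,0],[0,0,0],14],[[-60,0,0],[0,0,0],14],[[-67,0,0],[0,0,0],14],[[-73,0,0],[0,0,0],14],[[-78,0,0],[0,0,0],14]]}}

```text
clock: 11.4
eef_pos: [0.5283, -0.0662, 0.0797]
tool_rot: [0.997, 0.075, 0.0, -0.0]
ft_force: [3.9, 0.4, -0.2]
grip_width: 0.014
```

```bash
python3 - <<'E'
from h import *
o=st()[2];print(o["eef_pos"],o["ft_force"],plan([.449,-.078,.079],np.radians(98.7)))
E
```

```text
[ 0.52834974 -0.06616369  0.07966923] [ 3.91464186  0.37565513 -0.22179383] (array([-80.2,  -0.1,   0.6]), array([-0.001, -0.001, -0.002]))
```

Emit:
{"name": "send_rows", "arguments": {"moves": [[[-7,0,0],[0,0,0],14],[[-14,0,0],[0,0,0],14],[[-21,0,0],[0,0,0],14],[[-28,0,0],[0,0,0],14],[[-35,0,0],[0,0,0],14],[[-42,0,0],[0,0,0],14],[[-49,0,0],[0,0,0],14],[[-56,0,0],[0,0,0],14],[[-63,0,0],[0,0,0],14],[[-70,0,0],[0,0,0],14],[[-76,0,0],[0,0,0],14],[[-80,0,0],[0,0,0],14]]}}

```text
clock: 12.4
eef_pos: [0.4484, -0.0782, 0.0796]
tool_rot: [0.997, 0.075, 0.0, -0.0]
ft_force: [3.8, 0.6, 0.1]
grip_width: 0.0139
```

```bash
python3 - <<'E'
from h import *
o=st()[2];print(o["eef_pos"],o["ft_force"],plan([.394,-.291,.079],np.radians(98.7)))
E
```

```text
[ 0.44840174 -0.07816685  0.07962992] [3.81706565 0.63955115 0.07884157] (array([-85.5, 202.4,   0.4]), array([-0.001, -0.001, -0.003]))
```

Emit:
{"name": "send_rows", "arguments": {"moves": [[[-2,4,0],[0,0,0],14],[[-3,7,0],[0,0,0],14],[[-4,10,0],[0,0,0],14],[[-6,14,0],[0,0,0],14],[[-8,18,0],[0,0,0],14],[[-10,23,0],[0,0,0],14],[[-13,30,0],[0,0,0],14],[[-16,37,0],[0,0,0],14],[[-19,44,0],[0,0,0],14],[[-22,51,0],[0,0,0],14],[[-25,58,0],[0,0,0],14],[[-28,65,0],[0,0,0],14]]}}

```text
clock: 13.4
eef_pos: [0.4298, -0.1474, 0.0794]
tool_rot: [0.997, 0.074, -0.0, -0.001]
ft_force: [1.1, 3.8, -0.9]
grip_width: 0.0136
```

Emit:
{"name": "send_rows", "arguments": {"moves": [[[-3,7,0],[0,0,0],14],[[-6,14,0],[0,0,0],14],[[-9,21,0],[0,0,0],14],[[-12,28,0],[0,0,0],14],[[-15,35,0],[0,0,0],14],[[-18,42,0],[0,0,0],14],[[-21,49,0],[0,0,0],14],[[-24,56,0],[0,0,0],14],[[-27,63,0],[0,0,0],14],[[-30,70,0],[0,0,0],14],[[-32,76,0],[0,0,0],14],[[-34,81,0],[0,0,0],14]]}}

```text
clock: 14.4
eef_pos: [0.408, -0.2332, 0.0793]
tool_rot: [0.997, 0.074, -0.0, -0.001]
ft_force: [1.8, 4.6, 1.2]
grip_width: 0.014
```

```bash
python3 - <<'E'
from h import *
o=st()[2];print(o["eef_pos"],o["ft_force"],plan([.394,-.291,.079],np.radians(98.7)))
im=camera("top")[:,:,::-1];c=get_calibration("top")
cv2.imwrite("pics/t2.png",cv2.resize(im[170:320,250:450],(800,600),interpolation=cv2.INTER_CUBIC))
E
```

```text
[ 0.40799799 -0.23323386  0.07926227] [1.76837617 4.59885275 1.21456839] (array([-22.4,  55.1,   0.2]), array([-0.001,  0.   , -0.003]))
```

View pics/t2.png

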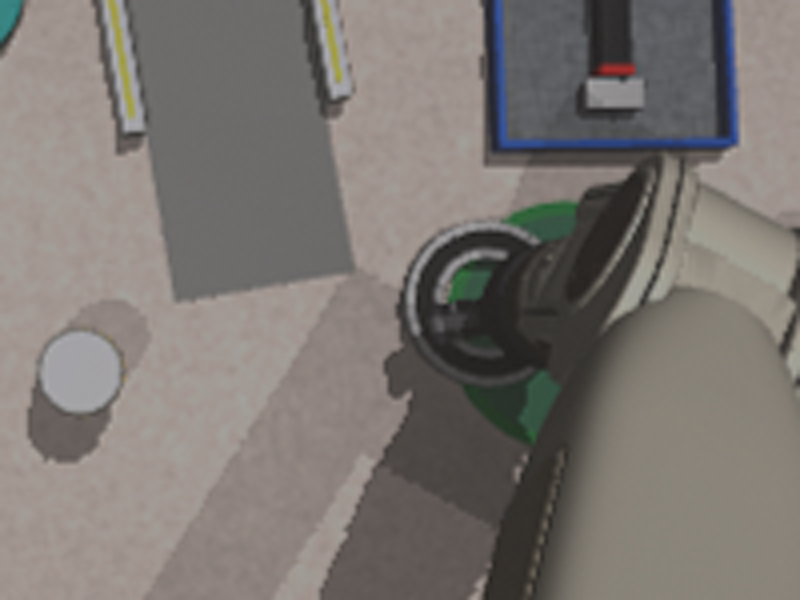

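The bearing, centred at about (483,302) in the crop, trails the fingers onto the mat as planned. I finish the slide.

Emit:
{"name": "send_rows", "arguments": {"moves": [[[-3,7,0],[0,0,0],14],[[-6,14,0],[0,0,0],14],[[-9,21,0],[0,0,0],14],[[-12,28,0],[0,0,0],14],[[-15,35,0],[0,0,0],14],[[-18,42,0],[0,0,0],14],[[-20,48,0],[0,0,0],14],[[-22,53,0],[0,0,0],14],[[-23,55,0],[0,0,0],14],[[-23,55,0],[0,0,0],14],[[-21,50,0],[0,0,0],14],[[-20,50,0],[0,0,0],14]]}}

```text
clock: 15.45
eef_pos: [0.3953, -0.2865, 0.0794]
tool_rot: [0.997, 0.074, -0.001, 0.001]
ft_force: [-0.3, 1.4, -0.7]
grip_width: 0.014
```

Emit:
{"name": "send_rows", "arguments": {"moves": [[[0,0,-4],[0,0,0],12],[[0,0,-14],[0,0,0],10],[[0,0,-30],[0,0,0],10],[[0,0,-55],[0,0,0],10],[[0,0,-85],[0,0,0],10],[[0,0,-115],[0,0,0],10],[[0,0,-140],[0,0,0],10]]}}

```text
clock: 16.03
eef_pos: [0.3958, -0.2865, 0.2226]
tool_rot: [0.997, 0.074, 0.0, 0.002]
ft_force: [-0.0, -0.2, -0.3]
grip_width: 0.0099
```

```bash
python3 - <<'E'
from h import *
o=st()[2];print(o["eef_pos"],o["ft_force"])
print(plan([.40,.20,.24],np.radians(8.7)),plan([.39,.28,.24],np.radians(8.7)))
E
```

```text
[ 0.39577853 -0.2865193   0.222581  ] [-0.04526998 -0.165435   -0.31433943]
(array([  75.9, -480.5,  -19.2]), array([ 0.003, -0.003,  1.567])) (array([  77.8, -561.1,  -19.5]), array([ 0.003, -0.003,  1.567]))
```

Emit:
{"name": "send_rows", "arguments": {"moves": [[[4,-25,0],[0,0,-0.1],10],[[10,-65,-10],[0,0,-0.22],10],[[16,-105,-19],[0,0,-0.34],10],[[23,-145,-19],[0,0,-0.46],10],[[29,-185,-19],[0,0,-0.58],10],[[36,-226,-19],[0,0,-0.7],10],[[42,-267,-19],[0,0,-0.82],10],[[49,-308,-19],[0,0,-0.94],10],[[55,-349,-19],[0,0,-1.06],10],[[62,-390,-19],[0,0,-1.18],10],[[68,-430,-19],[0,0,-1.3],10],[[73,-460,-19],[0,0,-1.42],10]]}}

```text
clock: 17.03
eef_pos: [0.3999, 0.1823, 0.2412]
tool_rot: [0.705, 0.709, 0.0, 0.002]
ft_force: [0.5, 0.2, -0.4]
grip_width: 0.0103
```

```bash
python3 - <<'E'
from h import *
o=st()[2];print(o["eef_pos"],o["joint_pos"].round(2),plan([.40,.205,.22],np.radians(8.7)))
E
```

```text
[0.3998693  0.18229099 0.24123639] [ 0.43  0.16 -0.26  1.14 -0.    2.  ] (array([22.8,  0.2, 21.2]), array([ 0.003,  0.003, -0.146]))
```

Emit:
{"name": "send_rows", "arguments": {"moves": [[[10,0,10],[0,0,-0.08],10],[[20,0,18],[0,0,-0.14],10],[[22,0,21],[0,0,-0.146],10],[[22,0,21],[0,0,-0.146],10]]}}

```text
clock: 17.37
eef_pos: [0.3993, 0.2045, 0.2201]
tool_rot: [0.651, 0.759, -0.0, 0.002]
ft_force: [-0.4, -0.2, 1.3]
grip_width: 0.0101
```

```bash
python3 - <<'E'
from h import *
o=st()[2];print(o["eef_pos"],o["ft_force"])
c=get_calibration("wrist"); im=camera("wrist")[:,:,::-1]; np.save("w5.npy",c,allow_pickle=True)
t=camera("top")[:,:,::-1][200:300,345:445]
out=np.zeros((600,800,3),np.uint8); out[:375,:500]=cv2.resize(im,(500,375)); out[300:,500:]=cv2.resize(t,(300,300),interpolation=cv2.INTER_CUBIC)
cv2.imwrite("pics/w5.png",out)
hsv=cv2.cvtColor(im,cv2.COLOR_BGR2HSV);m=cv2.inRange(hsv,(105,110,50),(125,255,255))
cs,_=cv2.findContours(m,0,1);k=cv2.convexHull(max(cs,key=cv2.contourArea));e=cv2.fitEllipse(k);print(e,px2w(c,*e[0],.022))
q=np.array([px2w(c,*p[0],.022)[:2] for p in k]);s=least_squares(lambda p:np.hypot(*(q-p[:2]).T)-p[2],[.39,.28,.05]);print("new",s.x,np.abs(s.fun).max())
E
```

```text
[0.39930285 0.20450454 0.220122  ] [-0.37094608 -0.15308504  1.30850504]
((281.46807861328125, 89.56430053710938), (139.44642639160156, 146.78515625), 2.215463161468506) [0.38977514 0.28435409 0.022     ]
new [0.39024777 0.28136122 0.04855644] 0.0004746906568273146
```

View pics/w5.png

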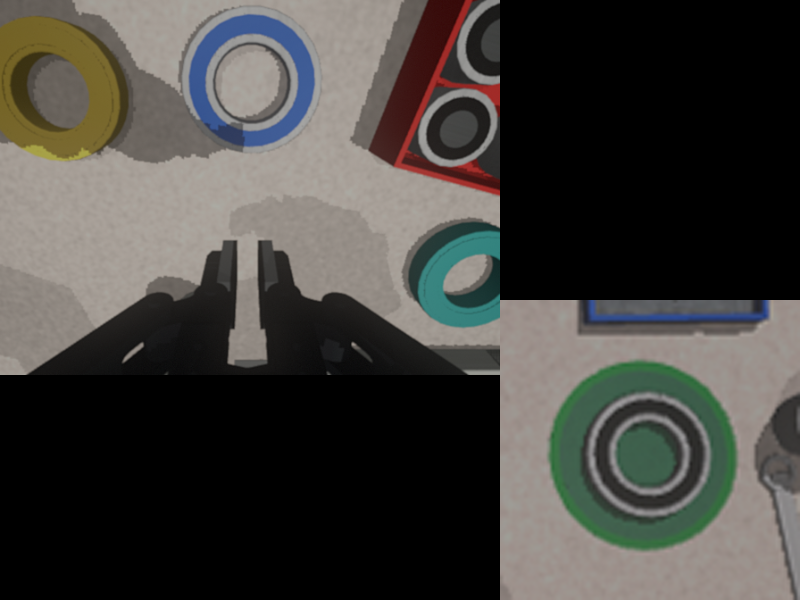

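The black bearing is centred on the mat (crop (647,453)), and the blue bearing is at (0.390, 0.281) with a 0.5 mm fit residual. Now I insert into its bore.

```bash
python3 - <<'E'
from h import *
print(plan([.390,.2812,.11],np.radians(8.7)))
E
```

```text
(array([ 78.5,   1.5, 110.5]), array([ 0.003,  0.003, -0.002]))
```

Emit:
{"name": "send_rows", "arguments": {"moves": [[[25,0,5],[0,0,0],10],[[50,1,20],[0,0,0],10],[[70,1,50],[0,0,0],10],[[78,1,80],[0.003,0.003,0],10],[[78,1,102],[0.003,0.003,0],10],[[78,1,110],[0.003,0.003,0],10],[[78,1,110],[0.003,0.003,0],10]]}}

```text
clock: 18.05
eef_pos: [0.3887, 0.279, 0.1091]
tool_rot: [0.653, 0.757, -0.002, -0.0]
ft_force: [0.4, -0.5, 0.2]
grip_width: 0.0101
```

```bash
python3 - <<'E'
from h import *
print(st()[0],plan([.390,.2812,.0795],np.radians(8.7)))
E
```

```text
[0.38872243 0.27904724 0.10905055] (array([ 2. ,  1.7, 29.5]), array([-0.004,  0.003, -0.004]))
```

Emit:
{"name": "send_rows", "arguments": {"moves": [[[2,2,6],[0,0,0],10],[[2,2,14],[0,0,0],10],[[2,2,22],[0,0,0],10],[[2,2,28],[0,0,0],10],[[2,2,29],[0,0,0],10],[[2,2,29],[0,0,0],14],[[2,2,29],[0,0,0],17],[[2,2,29],[0,0,0],17]]}}

```text
clock: 18.72
eef_pos: [0.3905, 0.2814, 0.0804]
tool_rot: [0.653, 0.757, -0.002, -0.0]
ft_force: [0.5, 0.4, 0.6]
grip_width: 0.0171
```

```bash
python3 - <<'E'
from h import *
o=st()[2];print(o["eef_pos"],o["ft_force"],o["grip_width"])
for w in([.44,.15],[.463,.085],[.464,.026],[.452,-.0775]): print(w,plan([*w,.0795],np.radians(8.7)))
E
```

```text
[0.39053395 0.28141325 0.0803793 ] [0.45127029 0.41976425 0.59853934] 0.017104724929783436
[0.44, 0.15] (array([-137.3,   29.5,    1.1]), array([-0.003,  0.002, -0.004]))
[0.463, 0.085] (array([-205. ,   42.7,    1.3]), array([-0.003,  0.002, -0.004]))
[0.464, 0.026] (array([-263.5,   35. ,    1.4]), array([-0.003,  0.002, -0.004]))
[0.452, -0.0775] (array([-364.1,    7.9,    1.8]), array([-0.003,  0.002, -0.004]))
```

Emit:
{"name": "send_rows", "arguments": {"moves": [[[-3,1,0],[0,0,0],17],[[-6,1,0],[0,0,0],17],[[-9,2,0],[0,0,0],17],[[-12,3,0],[0,0,0],17],[[-16,4,0],[0,0,0],17],[[-21,5,0],[0,0,0],17],[[-28,6,0],[0,0,0],17],[[-36,8,0],[0,0,0],17],[[-44,10,0],[0,0,0],17],[[-52,11,0],[0,0,0],17],[[-60,13,0],[0,0,0],17],[[-68,15,0],[0,0,0],17]]}}

```text
clock: 19.72
eef_pos: [0.4155, 0.2157, 0.0805]
tool_rot: [0.653, 0.757, -0.002, -0.0]
ft_force: [-1.8, 4.3, 0.1]
grip_width: 0.017
```

Emit:
{"name": "send_rows", "arguments": {"moves": [[[-8,2,0],[0,0,0],17],[[-16,4,0],[0,0,0],17],[[-24,5,0],[0,0,0],17],[[-32,7,0],[0,0,0],17],[[-40,9,0],[0,0,0],17],[[-48,10,0],[0,0,0],17],[[-56,12,0],[0,0,0],17],[[-64,14,0],[0,0,0],17],[[-72,15,0],[0,0,0],17],[[-80,17,0],[0,0,0],17],[[-88,19,0],[0,0,0],17],[[-95,21,0],[0,0,0],17]]}}

```text
clock: 20.72
eef_pos: [0.4503, 0.1239, 0.0805]
tool_rot: [0.653, 0.757, -0.002, -0.0]
ft_force: [-2.1, 4.1, -0.3]
grip_width: 0.0172
```

```bash
python3 - <<'E'
from h import *
o=st()[2];print(o["eef_pos"],o["ft_force"],o["clock"])
for w in([.464,.085],[.465,.026],[.463,-.01],[.452,-.0768]): print(w,plan([*w,.0795],np.radians(8.7)))
im=camera("top")[:,:,::-1]
cv2.imwrite("pics/t3.png",cv2.resize(im[140:290,190:390],(800,600),interpolation=cv2.INTER_CUBIC))
E
```

```text
[0.45032453 0.12388813 0.08053517] [-2.09670878  4.13757419 -0.28876238] 20.7167
[0.464, 0.085] (array([-40.5,   7.8,   1.1]), array([-0.004,  0.002, -0.004]))
[0.465, 0.026] (array([-99. ,   0.1,   1.2]), array([-0.004,  0.002, -0.004]))
[0.463, -0.01] (array([-134.3,   -7.2,    1.4]), array([-0.004,  0.002, -0.004]))
[0.452, -0.0768] (array([-198.7,  -27.9,    1.6]), array([-0.004,  0.002, -0.004]))
```

View pics/t3.png

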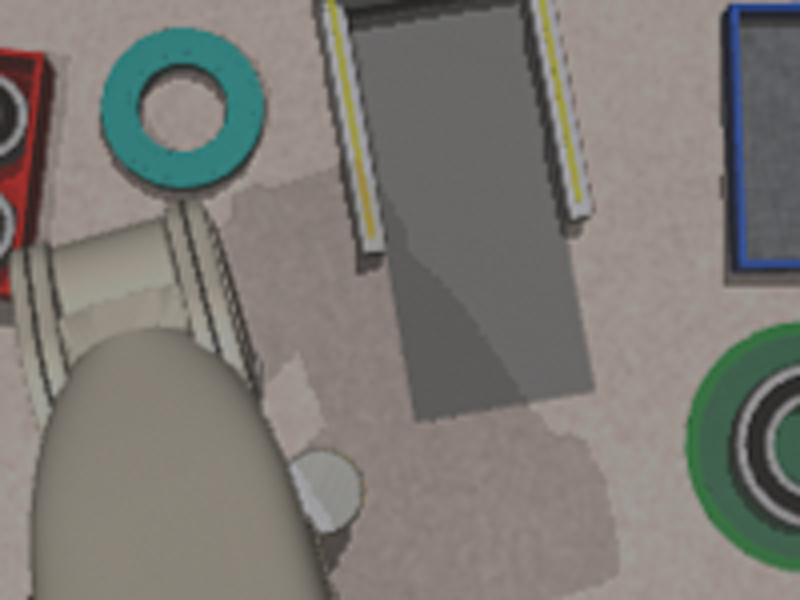

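Emit:
{"name": "send_rows", "arguments": {"moves": [[[-7,2,0],[0,0,0],17],[[-14,3,0],[0,0,0],17],[[-21,5,0],[0,0,0],17],[[-28,6,0],[0,0,0],17],[[-35,8,0],[0,0,0],17],[[-42,8,0],[0,0,0],17],[[-49,7,0],[0,0,0],17],[[-56,6,0],[0,0,0],17],[[-63,5,0],[0,0,0],17],[[-70,4,0],[0,0,0],17],[[-77,3,0],[0,0,0],17],[[-84,2,0],[0,0,0],17]]}}

```text
clock: 21.77
eef_pos: [0.4651, 0.0392, 0.0809]
tool_rot: [0.654, 0.757, -0.003, 0.001]
ft_force: [1.0, 2.7, -3.5]
grip_width: 0.017
```

```bash
python3 - <<'E'
from h import *
o=st()[2];print(o["eef_pos"],o["ft_force"],o["clock"])
for w in([.465,.026],[.464,-.01],[.450,-.0768]): print(w,plan([*w,.0795],np.radians(8.7)))
im=camera("wrist")[:,:,::-1];c=get_calibration("wrist");cv2.imwrite("pics/w6.png",im)
hsv=cv2.cvtColor(im,cv2.COLOR_BGR2HSV);m=cv2.inRange(hsv,(105,110,50),(125,255,255))
cs,_=cv2.findContours(m,0,1);q=np.array([px2w(c,*p[0],.022)[:2] for k in cs if cv2.contourArea(k)>150 for p in k])
q=q[np.hypot(*(q-o["eef_pos"][:2]).T)>.03]
s=least_squares(lambda p:np.minimum(abs(np.hypot(*(q-p).T)-.0486),abs(np.hypot(*(q-p).T)-.035)),o["eef_pos"][:2],loss="soft_l1",f_scale=.002);print("new",s.x,np.median(abs(s.fun)),len(q))
E
```

```text
[0.4651457  0.03915375 0.08092375] [ 0.96212952  2.72137106 -3.45714511] 21.7667
[0.465, 0.026] (array([-13. ,  -2.1,   1.5]), array([-0.003,  0.004, -0.006]))
[0.464, -0.01] (array([-48.5,  -8.3,   1.7]), array([-0.003,  0.004, -0.006]))
[0.45, -0.0768] (array([-112.5,  -31.9,    2. ]), array([-0.003,  0.004, -0.006]))
new [0.46201046 0.05184251] 0.0008366644417339142 983
```

Emit:
{"name": "send_rows", "arguments": {"moves": [[[-6,0,0],[0,0,0],17],[[-13,0,0],[0,0,0],17],[[-20,-1,0],[0,0,0],17],[[-27,-3,0],[0,0,0],17],[[-34,-5,0],[0,0,0],17],[[-41,-7,0],[0,0,0],17],[[-49,-9,0],[0,0,0],17],[[-57,-12,0],[0,0,0],17],[[-65,-15,0],[0,0,0],17],[[-73,-18,0],[0,0,0],17],[[-81,-21,0],[0,0,0],17],[[-88,-24,0],[0,0,0],17]]}}

```text
clock: 22.82
eef_pos: [0.4539, -0.0537, 0.0817]
tool_rot: [0.654, 0.756, -0.003, 0.001]
ft_force: [1.3, 2.8, -2.2]
grip_width: 0.0169
```

Emit:
{"name": "send_rows", "arguments": {"moves": [[[-7,-3,0],[0,0,0],17],[[-14,-5,0],[0,0,0],17],[[-21,-8,0],[0,0,0],17],[[-27,-10,0],[0,0,0],17],[[-31,-11,0],[0,0,0],17],[[-34,-11,0],[0,0,0],17],[[-34,-11,0],[0,0,0],17]]}}

```text
clock: 23.4
eef_pos: [0.4474, -0.0896, 0.0819]
tool_rot: [0.654, 0.756, -0.004, 0.001]
ft_force: [-1.4, 0.7, -0.5]
grip_width: 0.0174
```

```bash
cat >> h.py <<'E'
def newpos():
    im=camera("wrist")[:,:,::-1];c=get_calibration("wrist");e=st()[0][:2]
    hsv=cv2.cvtColor(im,cv2.COLOR_BGR2HSV);m=cv2.inRange(hsv,(105,110,40),(125,255,255))
    cs,_=cv2.findContours(m,0,1);q=np.array([px2w(c,*p[0],.022)[:2] for k in cs if cv2.contourArea(k)>150 for p in k])
    d=np.hypot(*(q-e).T);q=q[(d>.025)&(d<.08)]
    s=least_squares(lambda p:np.minimum(abs(np.hypot(*(q-p).T)-.0486),abs(np.hypot(*(q-p).T)-.035)),e,loss="soft_l1",f_scale=.002)
    return s.x,np.median(abs(s.fun)),im
def lane(p):
    "lane coordinates (mm), home (0.6502,-0.046), 8.7 deg"
    a=np.radians(8.7);d=np.asarray(p)[:2]-[.6502,-.046];return (np.array([[np.cos(a),np.sin(a)],[-np.sin(a),np.cos(a)]])@d*1000).round(1)
E
python3 - <<'E'
from h import *
o=st()[2];print(o["eef_pos"],lane(o["eef_pos"]),o["ft_force"],o["clock"])
x,r,im=newpos();print(x,r,lane(x));cv2.imwrite("pics/w7.png",im);print(plan([.450,-.0768,.0795],np.radians(8.7)))
E
```

```text
[ 0.44744307 -0.08956881  0.08186131] [-207.   -12.4] [-1.43031022  0.73612336 -0.45265083] 23.4
[ 0.44426282 -0.07573923] 0.0008210446253375386 [-208.1    1.8]
(array([12.2,  4.3,  2.3]), array([-0.005,  0.008, -0.008]))
```

Emit:
{"name": "send_rows", "arguments": {"moves": [[[4,0,1],[0,0.003,0],17],[[8,0,2],[0,0.006,-0.004],17],[[12,0,2],[0,0.008,-0.008],17],[[12,3,2],[0,0.008,-0.008],17],[[12,6,2],[0,0.008,-0.008],17],[[12,9,2],[0,0.008,-0.008],17],[[12,12,2],[0,0.008,-0.008],17],[[12,15,2],[0,0.008,-0.008],17],[[12,19,2],[0,0.008,-0.008],17],[[12,23,2],[0,0.008,-0.008],17],[[12,28,2],[0,0.008,-0.008],17],[[12,33,2],[0,0.008,-0.008],17]]}}

```text
clock: 24.45
eef_pos: [0.4755, -0.073, 0.0791]
tool_rot: [0.652, 0.759, -0.004, -0.004]
ft_force: [-7.9, -1.5, 7.1]
grip_width: 0.017
```

```bash
python3 - <<'E'
from h import *
o=st()[2];print(o["eef_pos"],lane(o["eef_pos"]),o["ft_force"],o["clock"])
x,r,im=newpos();print(x,r,lane(x));cv2.imwrite("pics/w8.png",im);print(plan([.53,-.0644,.0795],np.radians(8.7)))
E
```

```text
[ 0.47545749 -0.0730374   0.07911753] [-176.8   -0.3] [-7.94267846 -1.47212053  7.13958276] 24.45
[ 0.46761393 -0.0735363 ] 0.0009348712038920459 [-184.7    0.4]
(array([ 0.4, 53.5, -0.7]), array([-0.009, -0.001, -0.   ]))
```

Emit:
{"name": "send_rows", "arguments": {"moves": [[[0,4,-1],[-0.009,0,0],17],[[0,10,-1],[-0.009,0,0],17],[[0,17,-1],[-0.009,0,0],17],[[0,24,-1],[-0.009,0,0],17],[[0,31,-1],[-0.009,0,0],17],[[0,38,-1],[-0.009,0,0],17],[[0,45,-1],[-0.009,0,0],17],[[0,52,-1],[-0.009,0,0],17],[[0,59,-1],[-0.009,0,0],17],[[0,66,-1],[-0.009,0,0],17],[[0,73,-1],[-0.009,0,0],17],[[0,80,-1],[-0.009,0,0],17]]}}

```text
clock: 25.5
eef_pos: [0.5569, -0.0607, 0.0794]
tool_rot: [0.651, 0.759, 0.0, -0.0]
ft_force: [-3.6, -0.5, -2.0]
grip_width: 0.0167
```

```bash
python3 - <<'E'
from h import *
o=st()[2];print(o["eef_pos"],lane(o["eef_pos"]),o["ft_force"],o["clock"])
x,r,im=newpos();print(x,r,lane(x));print(plan([.6502,-.046,.0805],np.radians(8.7)))
E
```

```text
[ 0.55694844 -0.06065782  0.07943471] [-94.4  -0.4] [-3.58452067 -0.52064812 -2.04327118] 25.5
[ 0.55009861 -0.06146225] 0.0009844085441720087 [-1.013e+02 -1.000e-01]
(array([ 0.5, 92.5, -0.4]), array([ 0.003, -0.   ,  0.   ]))
```

Emit:
{"name": "send_rows", "arguments": {"moves": [[[0,5,0],[0,0,0],17],[[0,12,0],[0,0,0],17],[[0,19,0],[0,0,0],17],[[0,26,0],[0,0,0],17],[[0,33,0],[0,0,0],17],[[0,40,0],[0,0,0],17],[[0,47,0],[0,0,0],17],[[0,54,0],[0,0,0],17],[[0,61,0],[0,0,0],17],[[0,68,0],[0,0,0],17],[[0,74,0],[0,0,0],17],[[0,79,0],[0,0,0],17]]}}

```text
clock: 26.55
eef_pos: [0.6377, -0.0484, 0.08]
tool_rot: [0.651, 0.759, 0.001, 0.001]
ft_force: [-3.1, -1.0, -1.3]
grip_width: 0.017
```

Emit:
{"name": "send_rows", "arguments": {"moves": [[[0,3,0],[0,0,0],17],[[0,5,0],[0,0,0],17],[[0,7,0],[0,0,0],17],[[0,9,0],[0,0,0],17],[[0,11,0],[0,0,0],17],[[0,12.5,0],[0,0,0],17],[[0,14,0],[0,0,0],17]]}}

```text
clock: 27.13
eef_pos: [0.6516, -0.0462, 0.08]
tool_rot: [0.651, 0.759, 0.001, 0.001]
ft_force: [-4.3, -1.1, -1.5]
grip_width: 0.0172
```

```bash
python3 - <<'E'
from h import *
o=st()[2];print(o["eef_pos"],lane(o["eef_pos"]),o["ft_force"],o["clock"])
x,r,im=newpos();print(x,r,lane(x))
E
```

```text
[ 0.65159357 -0.04623795  0.0800183 ] [ 1.3 -0.4] [-4.27883509 -1.12653111 -1.5370054 ] 27.1333
[ 0.64367333 -0.04693698] 0.0009505940172228611 [-6.6  0.1]
```

Still sliding friction only (about 4.3 N). I continue in 1 mm steps until the stop is felt.

Emit:
{"name": "send_rows", "arguments": {"moves": [[[0,1,0],[0,0,0],17],[[0,2,0],[0,0,0],17],[[0,3,0],[0,0,0],17]]}}

```text
clock: 27.43
eef_pos: [0.655, -0.0457, 0.0801]
tool_rot: [0.651, 0.759, 0.001, 0.001]
ft_force: [-3.9, -0.8, -1.3]
grip_width: 0.017
```

Emit:
{"name": "send_rows", "arguments": {"moves": [[[0,1,0],[0,0,0],17],[[0,2,0],[0,0,0],17]]}}

```text
clock: 27.6
eef_pos: [0.657, -0.0454, 0.0801]
tool_rot: [0.651, 0.759, 0.001, 0.001]
ft_force: [-3.4, -0.2, -2.0]
grip_width: 0.0168
```

Emit:
{"name": "send_rows", "arguments": {"moves": [[[0,1,0],[0,0,0],17],[[0,1.5,0],[0,0,0],17]]}}

```text
clock: 27.77
eef_pos: [0.6587, -0.0452, 0.0801]
tool_rot: [0.651, 0.759, 0.002, 0.001]
ft_force: [-4.2, 0.1, -2.0]
grip_width: 0.0172
```

Emit:
{"name": "send_rows", "arguments": {"moves": [[[0,1,0],[0,0,0],17],[[0,1,0],[0,0,0],17]]}}

```text
clock: 27.93
eef_pos: [0.6593, -0.0451, 0.0801]
tool_rot: [0.651, 0.759, 0.001, 0.001]
ft_force: [-5.2, -0.9, -0.6]
grip_width: 0.0168
```

Emit:
{"name": "send_rows", "arguments": {"moves": [[[0,1,0],[0,0,0],17],[[0,1,0],[0,0,0],17]]}}

```text
clock: 28.1
eef_pos: [0.6594, -0.0451, 0.0801]
tool_rot: [0.651, 0.759, 0.0, -0.0]
ft_force: [-5.8, -0.9, 0.1]
grip_width: 0.0175
```

Emit:
{"name": "send_rows", "arguments": {"moves": [[[0,1,0],[0,0,0],17],[[0,1.5,0],[0,0,0],17],[[0,2,0],[0,0,0],17]]}}

```text
clock: 28.35
eef_pos: [0.6597, -0.045, 0.0801]
tool_rot: [0.651, 0.759, -0.001, -0.001]
ft_force: [-9.2, -1.1, 3.0]
grip_width: 0.017
```

```bash
python3 - <<'E'
from h import *
o=st()[2];print(o["eef_pos"],lane(o["eef_pos"]),o["ft_force"],o["clock"])
x,r,im=newpos();print(x,r,lane(x))
E
```

```text
[ 0.65974967 -0.04499863  0.08010849] [ 9.6 -0.5] [-9.16709456 -1.08279319  3.01387714] 28.35
[ 0.66161119 -0.04398918] 0.004474342040473124 [11.6  0.3]
```

The force rose to 9 N while the tool barely advanced, so the bearing is at the stop. I centre the fingers in the bore, close them and lift.

Emit:
{"name": "send_rows", "arguments": {"moves": [[[0,-3,0],[0,0,0],15],[[0,-6,0],[0,0,0],10],[[0,-7,0],[0,0,0],10],[[0,-7,0],[0,0,0],10],[[0,-7,-5],[0,0,0],10],[[0,-7,-15],[0,0,0],10],[[0,-7,-35],[0,0,0],10],[[0,-7,-60],[0,0,0],10],[[0,-20,-90],[0,0,0],10],[[0,-50,-110],[0,0,0],10],[[0,-85,-120],[0,0,0],10],[[0,-120,-130],[0,0,0],10]]}}

```text
clock: 29.4
eef_pos: [0.5418, -0.0632, 0.2132]
tool_rot: [0.651, 0.759, 0.0, 0.001]
ft_force: [-0.4, -0.4, -0.8]
grip_width: 0.0098
```

Emit:
{"name": "send_rows", "arguments": {"moves": [[[-20,-30,0],[0,0,0],10],[[-60,-60,0],[0,0,0],10],[[-100,-90,0],[0,0,0],10],[[-130,-120,0],[0,0,0],10],[[-150,-140,0],[0,0,0],10],[[-150,-140,0],[0,0,0],10]]}}

```text
clock: 29.9
eef_pos: [0.4231, -0.2373, 0.2146]
tool_rot: [0.654, 0.756, -0.001, 0.002]
ft_force: [-0.1, 0.0, -0.5]
grip_width: 0.01
```

```bash
python3 - <<'E'
from h import *
o=st()[2];print(o["eef_pos"],o["ft_force"],o["clock"])
im=camera("top")[:,:,::-1];cv2.imwrite("pics/t9raw.png",im)
out=np.zeros((600,800,3),np.uint8); out[:,:]=cv2.resize(im,(800,600),interpolation=cv2.INTER_CUBIC)
L=cv2.resize(im[105:215,255:345],None,fx=3.2,fy=3.2,interpolation=cv2.INTER_CUBIC); out[600-L.shape[0]:,:L.shape[1]]=L
cv2.imwrite("pics/t9.png",out)
E
```

```text
[ 0.42305398 -0.23727856  0.21460083] [-0.12957163  0.02886759 -0.48143615] 29.9
```

View pics/t9.png

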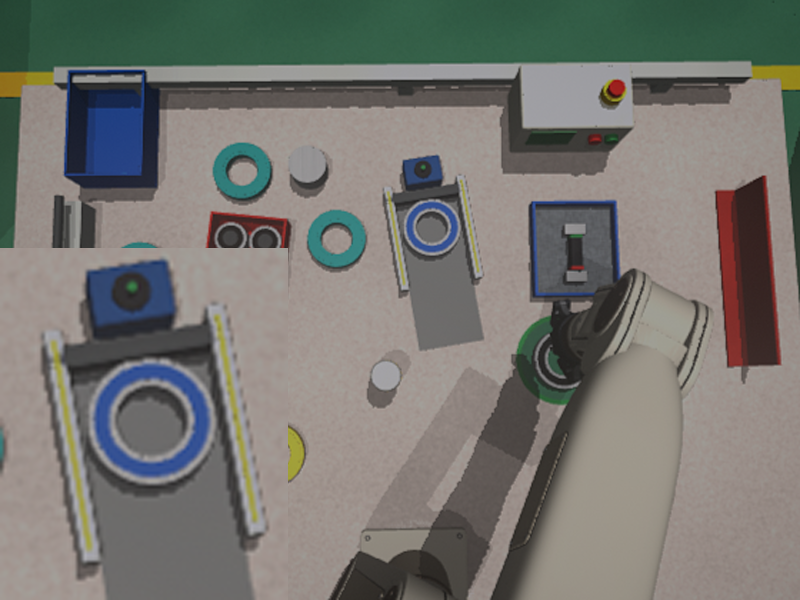

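The final view shows the blue bearing against the stop (431,228), the gauge in the tray, the black bearing on the mat, and the can unmoved (385,376). One numeric check before handing in.

```bash
python3 - <<'E'
from h import *
im=cv2.imread("pics/t9raw.png");c=get_calibration("top")
m=cv2.inRange(cv2.cvtColor(im,cv2.COLOR_BGR2HSV),(105,100,50),(125,255,255));m[:132]=0;m[190:]=0;m[:,:275]=0;m[:,330:]=0
k=cv2.convexHull(cv2.findNonZero(m));e=cv2.fitEllipse(k);p=px2w(c,*e[0],.022);print(p,lane(p),e)
b0=cv2.imread("pics/topraw.png")
for n,(x0,y0,x1,y1) in {"can":(250,245,290,290),"bin_stack_rings":(145,95,262,172)}.items(): print(n,(cv2.absdiff(im,b0)[y0:y1,x0:x1].max(2)>40).sum())
E
```

```text
[ 0.65183174 -0.04699286  0.022     ] [ 1.5 -1.2] ((301.886962890625, 158.3572540283203), (34.76173782348633, 35.54265213012695), 102.54747009277344)
can 0
bin_stack_rings 0
```

```bash
python3 -c "
from workcell import order
print(order.job_done())"
```

```text
the job is handed in; nothing more can be done
None
```

I did the three jobs in the order asked and handed in at about 30 s on the robot's clock (limit 72 s). The hand-in gives no verdict.

- **Gauge:** I closed the fingers to 21 mm, about 0.5 mm of squeeze. The grip force itself isn't reported, so I can't confirm it was under 40 N, but that squeeze is small. I lowered it until the tray had begun taking its weight, then let go. It lies flat on the padding.
- **Black-sealed bearing:** I dragged it by its bore with about 4–5 N and left it near the middle of the green mat. I judged that by eye from the top camera and didn't measure the offset.
- **Blue-sealed bearing:** I took it between the can and the rail, then slid it up the lane. At the end the force rose from about 4 N to 9 N with almost no further movement, which I took as touching the stop.

**Last checks:** The top camera put the blue bearing at +1.5, -1.2 mm from my estimate of home, within the roughly 2 mm measuring error. One late wrist-camera reading of +11.6 mm disagreed. I set it aside as a poor fit, probably thrown off by the blue gauge head behind the stop.

Comparing pictures from before and after, the area around the can, and the one around the steel cylinder, most of the red bin and the nearby rings, had not changed. I didn't compare the bottle, cup and wrench. The arm ended raised above the mat, touching nothing.

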